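Uncover the pinned beetle and swing the bench magnifier over it

ROBOT

A 6-joint arm with a two-finger parallel gripper is mounted at the origin on the work surface. World frame = base frame: x ahead of the robot, y to its left, z up, the work surface at z = 0. Lengths are in m, angles in rad, forces in N, time in s.
With the tool pointing down it reaches from about 0.3 to 0.875 m from the base axis. Payload 6.4 kg.
Tool frame: the origin (TCP) lies on the centre line of the jaws, within the pads' length; the fingertips stand 17 mm ahead of it and the grasp point (between the pads) lies 2 mm behind it; z points along the fingers, x is the direction in which the jaws open and shut, and the axes are right-handed (so a half turn about z gives the same grasp; the last joint's range is limited). The gripper opens to 85 mm and grips with 20 to 120 N. Pads are 22 mm wide; open, the fingers measure 114 mm over their backs; the gripper's body (76 mm by 85 mm) begins 54 mm behind the grasp point. The pads swing forward as they close: fully open they stand 13 mm farther back than shut.
Start: joints at [0.906, 0.181, 1.607, -0, 1.354, -0.206], TCP at [0.255, 0.516, 0.248] pointing down, gripper open.
Joint ranges: [-2.99, 2.99], [-0.89, 2.07], [0.3, 2.58], [-1.14, 4.28], [0, 2.63], [-3.12, 3.12]. Speed limits (rad/s): [2.57, 2.57, 3.01, 3.14, 3.14, 3.14].

INTERFACE

Orientations are given as a unit quaternion [w, x, y, z].
In Python, from bench import ctrl gives the robot as it stands.
- The arm moves only by the tool servo_tool, never from a script. Its argument "increments" is text: rows parted by semicolons, each of 5 numbers parted by spaces: the shift along the tool's x, y, z in cm, then the turn about the tool's z in rad, then the opening, from 0 (shut) to 1 (fully open). In form: dx dy dz yaw gripper; .... A call has 1 to 10 rows; each row shifts and turns the commanded pose from where the row before left it, along the tool's axes as they then stand; what a row does not reach is not made up. A row lasts 1/8 s, in which the tool goes at most 62.5 mm and 10.7 degrees, less where a joint would pass 70% of its speed; a pose out of reach is approached as far as the arm can. A call is refused whole if a number of a shift passes 6.25 or a number of a turn 0.188, either way. A call with a gripper value outside its range is refused whole. The fingers move at their own pace and stop on an object; the grip force is fixed at half the most. Time passes only in rows, so rows that do not move let the fingers close. It gives the time, the measured TCP pose, the force and the opening at its end, in the units of the state.
- ctrl.get_obs(): the state, without advancing time (a new reading comes with each control period).
- ctrl.camera(name): name is "scene" or "top"; returns (picture, depth): 420x560x3 uint8, red, green, blue; 420x560 float32, m along the optical axis (not along the pixel's ray), 0 where there is no reading.
- ctrl.camera_params(name): a dict with "mtx" (3x3 intrinsics, pixels), "distortion" ([k1, k2, p1, p2, k3] as OpenCV has them; the pictures are not rectified), "position" and "attitude" of the camera in the world. Camera axes: x right, y down, z forward; pixel columns grow to the right and rows downward; lengths in m; the calibration is good to about 2 mm. A picture is of the moment at which its call begins. camera_params takes no time and is no camera call.
- ctrl.hand_in(): hands the job in, once; it reports no verdict.
The state is a dict: "time_s": time; "q": joint angles; "dq": joint speeds; "joint_efforts": joint torques, N m; "eef_pos": TCP position; "eef_rot": TCP orientation; "wrist_force": force on the tool from outside, world axes, zero at the start; "torque": the same for the moment, N m; "opening": opening from 0.0 (shut) to 1.0 (fully open).
Only numpy, scipy, OpenCV 4.12 (cv2) and the standard library are available. Lean on these libraries where they do the work, as an engineer would, in place of code of your own. Each camera call takes 0.05 s, during which the arm holds its last target.

TASK

Get the pinned beetle ready for inspection. Squeeze the two side catches of its clear cover together, lift the cover off and set it down gently, right way up, flat in the shallow metal dissecting tray; swing the magnifier's arm round until its lens is centred above the beetle, and leave it there. Leave the other things on the bench where they are.

Things in the scene. Friction and masses are not known exactly. Their poses are not given: they have to be found in the camera images.
- hinge (a point): Upright hinge axis of the swing-arm bench magnifier, at its boom's height, 214 mm above the bench. The heavy stand does not move: round white base 170 mm across, steel post 22 mm across up to 262 mm, at the back of the bench. The straight level boom turns about this axis; a friction hinge holds it wherever it is left (about 1 N at the handle moves it).
- boom (a joint): Angle of the magnifier's boom about its post, rad, -1.25 to 1.25, stiff stops; grows anticlockwise seen from above. At 0 the boom points along the stand's own -x, roughly at the robot (the stand itself may be turned by up to 0.1).
- lens (a point): Centre of the magnifier's round lens, on the boom's line, 250 mm from the hinge axis. The ring head is 116 mm across and 22 mm thick, its underside 203 mm above the bench, the glass 94 mm across; it stays level. Seen from above, hinge, lens and handle lie in one straight line.
- handle (a point): Middle of the magnifier's grip: a grey horizontal bar 17 mm thick and 44 mm long that sticks out of the ring head away from the post, along the boom's line. This point is on the bar's axis, 334 mm from the hinge axis, 214 mm above the bench. Free all round; pinch it from above with a finger either side, or push it sideways.
- box: Base of the specimen box: plate 104 (x) x 84 (y) x 6 mm, fixed; origin at the middle of its underside. On it a foam strip (70 x 30 mm, top at 18 mm) with one large dark beetle on a pin (pin top at 50 mm), and at the middle of each long side (y = 27.5 to 36 mm either way) a keeper 26 mm long and 19 mm high whose lip holds the cover's catch down.
- beetle (a point): The beetle: middle of its body, above the middle of the box, 31 mm above the bench. The body is about 42 mm long (along the box's x) and 20 mm wide.
- cover: Loose clear plastic cover of the specimen box, 80 (x) x 46 (y) x 52 mm high, about 100 g; origin at the middle of its open underside, z up. It starts latched on the box: underside 6 mm above the bench, same middle and yaw. Its two grey side catches hold it down; it lifts straight up only while both buttons are fully in. The catches' noses reach 31 mm from the middle.
- button_a (a point): Middle of the outer face of the flat ribbed button of the cover's catch on its +y side: 28 mm wide (along the cover's x), 20 mm high, 38 mm above the cover's underside. It goes straight in 6 mm against a spring (5.6 N when fully in) and springs out when let go. The two buttons measure 58 mm over their faces, 46 mm when both are fully in.
- button_b (a point): The same on the cover's -y side, opposite.
- tray: Shallow open metal dissecting tray, 190 (x) x 150 (y) mm outside, rim 18 mm high, walls 3 mm, floor 3 mm thick; firmly on the bench, empty. Origin at the middle of its underside.
- foam_block: White foam pinning block 105 x 80 x 24 mm with twelve small pinned bees (pin tops at 50 mm), fixed. Not the one to be inspected. Origin at the middle of its underside.
- vial: Small glass vial with a white cap, 22 mm across, 50 mm high, standing near the magnifier's base. Leave it. Origin at the middle of its underside.
- petri: Open straight-sided glass dish 90 mm across, 15 mm high. Leave it. Origin at the middle of its underside.
- forceps: Steel forceps 115 mm long, lying flat, 8 mm high. Leave them. Origin at the middle on the bench.
- tip_box: Closed blue box with white lid, 122 x 82 x 63 mm. Leave it. Origin at the middle of its underside.
- cup: Milky plastic cup 84 mm across, 105 mm high. Leave it. Origin at the middle of its underside.
Not all that is in view belongs to the job. What is shaped like the box but green or pink is not meant.

How it is judged:
By the outcome, as a careful person would: the job done as asked, in the order asked, and still so for the second after the job is handed in, with the robot touching nothing.
It also fails if it takes over 61 s, if anything falls off the work surface, if the arm or the gripper's body presses on something with over 40 N, if the wrist force passes 120 N, or if a joint passes its speed limit or range.

## Working session

There is one attempt and no reset: what is moved stays moved. The work goes in short steps, Python scripts to look and compute and a tool call to move; the robot and the scene stay as the last step left them, time stands still between calls to the robot, and variables do not carry over. Pictures are saved under pics/ and viewed, and the job is handed in when it is done.

Besides the shell and the picture viewer there is one more tool, called after "Emit:" in YAML: its name, and indented under it one key for each argument. servo_tool: Moves the arm, as the interface text tells. Its arguments: {"type":"object","properties":{"increments":{"type":"string"}},"required":["increments"]}

```bash
mkdir -p pics; ls; cat > h.py <<'E'
import numpy as np, cv2
from bench import ctrl
E
python3 - <<'E'
from h import *
np.set_printoptions(precision=4,suppress=True)
o=ctrl.get_obs(); print(o)
for n in("scene","top"):
    p,d=ctrl.camera(n); cv2.imwrite(f"pics/{n}0.png",p[:,:,::-1]); np.savez(f"{n}0.npz",p=p,d=d)
    print(n,ctrl.camera_params(n))
E
```

```text
pics
{'time_s': 0.0, 'q': array([ 0.9057,  0.1816,  1.608 , -0.    ,  1.3538, -0.2063]), 'dq': array([ 0.0011, -0.    , -0.0001,  0.001 , -0.0001, -0.0023]), 'joint_efforts': array([ -0.003 , -44.4878, -35.133 ,  -0.0006,   0.0095,  -0.    ]), 'eef_pos': array([0.2543, 0.5151, 0.2474]), 'eef_rot': array([ 0.0003,  0.8494,  0.5278, -0.0008]), 'wrist_force': array([-0.2355, -0.4735,  0.4479]), 'torque': array([ 0.    ,  0.0143, -0.1159]), 'opening': 0.9994281893362935}
scene {'mtx': array([[520.0732,   0.    , 283.7817],
       [  0.    , 520.0732, 203.3655],
       [  0.    ,   0.    ,   1.    ]]), 'distortion': array([-0.1461,  0.    ,  0.    ,  0.    ,  0.    ]), 'position': array([ 1.1788, -0.86  ,  0.9283]), 'attitude': array([-0.4135,  0.8611,  0.2617, -0.138 ])}
top {'mtx': array([[437.4032,   0.    , 274.1196],
       [  0.    , 437.4032, 211.0333],
       [  0.    ,   0.    ,   1.    ]]), 'distortion': array([-0.0633,  0.    ,  0.    ,  0.    ,  0.    ]), 'position': array([ 0.4105, -0.0338,  1.5182]), 'attitude': array([-0.0438,  0.7118, -0.6989,  0.0549])}
```

View pics/scene0.png

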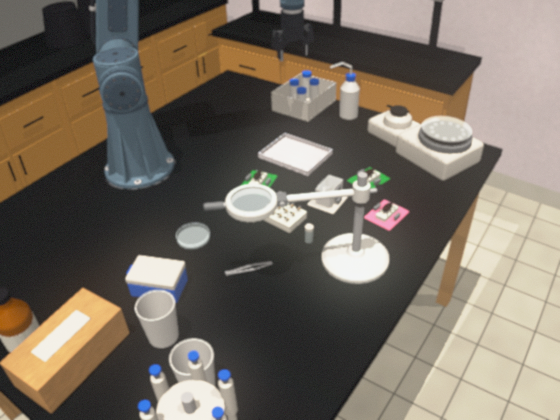

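View pics/top0.png

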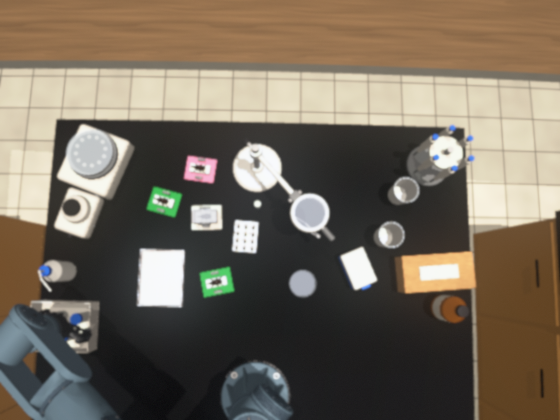

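The top view shows the box with cover at about (206,217), the tray at (161,278), the post at (255,155), the lens at (310,213) and the handle at (328,236). Next I'll zoom in.

```bash
cat > h.py <<'E'
import numpy as np, cv2
from scipy.spatial.transform import Rotation as R
from bench import ctrl
np.set_printoptions(precision=4,suppress=True)
def rot(q): return R.from_quat([q[1],q[2],q[3],q[0]]).as_matrix()
def ray(P,uv,z):
    u=cv2.undistortPoints(np.array(uv,float).reshape(-1,1,2),P["mtx"],P["distortion"]).reshape(-1,2)
    d=np.c_[u,np.ones(len(u))]@rot(P["attitude"]).T
    o=P["position"]; return o+d*((z-o[2])/d[:,2:])
def proj(P,X):
    A=rot(P["attitude"]).T; t=-A@P["position"]
    return cv2.projectPoints(np.array(X,float).reshape(-1,3),cv2.Rodrigues(A)[0],t,P["mtx"],P["distortion"])[0].reshape(-1,2)
E
python3 - <<'E'
from h import *
p=np.load("top0.npz")["p"][:,:,::-1]
cv2.imwrite("pics/top0a.png",cv2.resize(p[130:320,125:345],None,fx=3.5,fy=3.1,interpolation=cv2.INTER_CUBIC))
p=np.load("scene0.npz")["p"][:,:,::-1]
cv2.imwrite("pics/scene0a.png",cv2.resize(p[120:285,195:415],None,fx=3.6,fy=3.6,interpolation=cv2.INTER_CUBIC))
P=ctrl.camera_params("top"); S=ctrl.camera_params("scene")
print(ray(P,[[206,217],[161,278],[258,204],[302,284]],0), ray(P,[[310,213],[328,236]],.214))
print(ray(S,[[328,200],[295,153]],0), ray(S,[[251,203],[212,206]],.214), proj(P,[[0,0,0]]))
E
```

```text
[[ 0.5985  0.1819  0.    ]
 [ 0.3843  0.3289  0.    ]
 [ 0.6481  0.0012  0.    ]
 [ 0.373  -0.1559  0.    ]] [[ 0.5902 -0.161   0.214 ]
 [ 0.5217 -0.2155  0.214 ]]
[[0.5975 0.1809 0.    ]
 [0.3789 0.3385 0.    ]] [[ 0.5934 -0.161   0.214 ]
 [ 0.5269 -0.2168  0.214 ]] [[254.2363 395.5407]]
```

View pics/top0a.png

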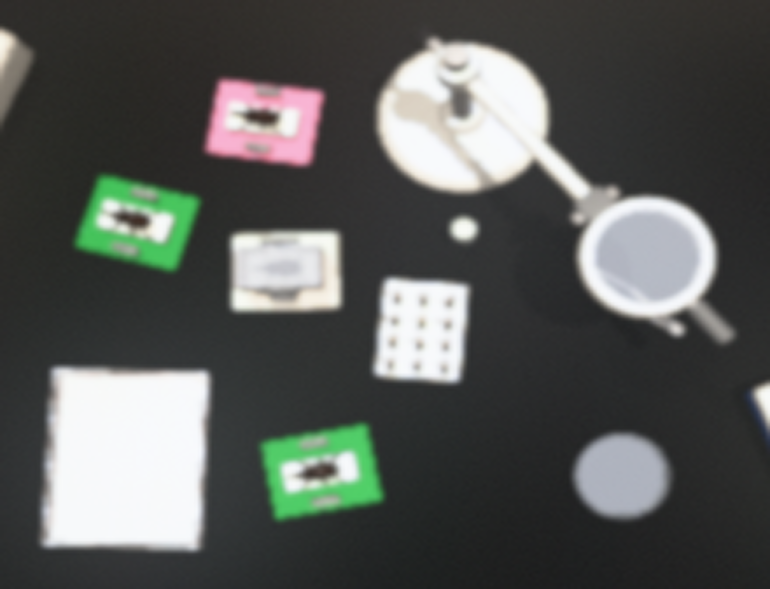

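View pics/scene0a.png

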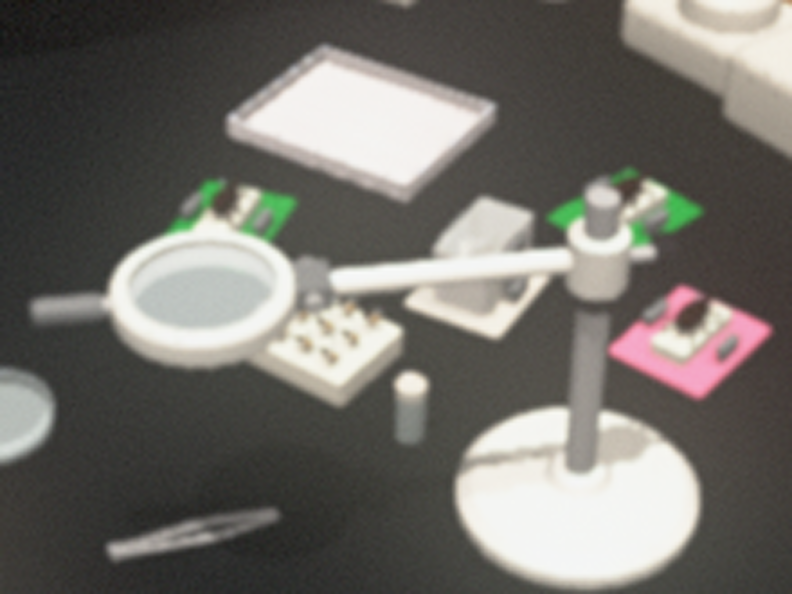

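```bash
cat > m.py <<'E'
from h import *
import sys
P=ctrl.camera_params("top"); S=ctrl.camera_params("scene")
t=np.load("top0.npz")["p"]; s=np.load("scene0.npz")["p"]
def mask(im,x0,x1,y0,y1,th):
    g=im.min(2).astype(int); m=np.zeros(g.shape,np.uint8); m[y0:y1,x0:x1]=(g[y0:y1,x0:x1]>th)*255
    return m
def rect(im,cam,box,th,z):
    m=mask(im,*box,th); c=max(cv2.findContours(m,0,cv2.CHAIN_APPROX_NONE)[0],key=cv2.contourArea)
    h=cv2.convexHull(c)
    W=ray(cam,h.reshape(-1,2),z)[:,:2]
    return cv2.minAreaRect((W*1000).astype(np.float32))
for th in(90,120,150): print("plate",rect(t,P,(186,228,195,228),th,.006))
for th in(90,120,150): print("tray",rect(t,P,(130,192,240,315),th,.017))
for th in(90,120,150): print("tray s",rect(s,S,(255,335,130,180),th,.017))
for th in(90,120,150): print("plate s",rect(s,S,(306,350,172,214),th,.006))
# lens ring ellipse
def ell(im,cam,box,th,z):
    m=mask(im,*box,th); m=cv2.morphologyEx(m,cv2.MORPH_OPEN,np.ones((9,9)))
    c=max(cv2.findContours(m,0,cv2.CHAIN_APPROX_NONE)[0],key=cv2.contourArea)
    W=(ray(cam,c.reshape(-1,2),z)[:,:2]*1000).astype(np.float32)
    return cv2.fitEllipse(W)
for th in(90,120,140): print("ring",ell(t,P,(283,335,185,237),th,.225),ell(s,S,(222,280,180,225),th,.214))
for th in(120,150): print("base",ell(t,P,(225,290,140,200),th,.01),"s",ell(s,S,(315,395,225,285),th,.01))
d=np.load("top0.npz")["d"]; print(d[212:224:3,195:218:3])
E
python3 m.py
```

```text
plate ((603.1910400390625, 181.34054565429688), (80.79142761230469, 112.80028533935547), 1.1219652891159058)
plate ((602.3977661132812, 179.5601043701172), (81.69501495361328, 107.85938262939453), 2.475642442703247)
plate ((601.423583984375, 181.29173278808594), (77.25418090820312, 105.8320083618164), 1.1219791173934937)
tray ((387.0264892578125, 326.63446044921875), (160.9336700439453, 197.77003479003906), 89.70355224609375)
tray ((386.76470947265625, 326.6798095703125), (155.5060577392578, 196.19668579101562), 89.65306854248047)
tray ((386.98468017578125, 326.44683837890625), (153.9188995361328, 190.595458984375), 89.42587280273438)
tray s ((391.6883544921875, 319.0546875), (182.978759765625, 213.29257202148438), 89.65933227539062)
tray s ((391.0825500488281, 318.7378845214844), (176.603759765625, 206.99169921875), 89.9238052368164)
tray s ((390.5172119140625, 318.909423828125), (170.24432373046875, 198.35079956054688), 89.57414245605469)
plate s ((584.9976196289062, 206.6078338623047), (118.1802749633789, 173.1875), 2.7744252681732178)
plate s ((585.73046875, 206.89859008789062), 
[... 755 characters left out ...]
2368164, 155.7880401611328), 58.84667205810547)
base ((777.8607788085938, 7.406805992126465), (171.1772003173828, 173.47523498535156), 133.5159912109375) s ((778.1943969726562, 8.178985595703125), (169.03192138671875, 181.9580078125), 24.205778121948242)
base ((773.1179809570312, 5.675983905792236), (157.55929565429688, 171.7302703857422), 9.21347427368164) s ((780.7892456054688, 3.386950969696045), (167.28610229492188, 169.9406280517578), 106.67285919189453)
[[1.4654 1.4639 1.4645 1.4746 1.4691 1.4687 1.4696 1.4724]
 [1.4678 1.4707 1.4684 1.4651 1.4731 1.4714 1.4673 1.4663]
 [1.4659 1.4671 1.4635 1.4671 1.4677 1.4677 1.4639 1.4667]
 [1.4598 1.467  1.4645 1.462  1.4644 1.468  1.463  1.4673]]
```

```bash
python3 - <<'E'
from h import *
t=np.load("top0.npz")["p"][:,:,::-1]; s=np.load("scene0.npz")["p"][:,:,::-1]
a=cv2.resize(t[196:236,184:230],None,fx=8,fy=8,interpolation=cv2.INTER_CUBIC)
b=cv2.resize(s[168:216,304:354],None,fx=8,fy=8,interpolation=cv2.INTER_CUBIC)
h=max(a.shape[0],b.shape[0])
f=lambda i:cv2.copyMakeBorder(i,0,h-i.shape[0],0,0,0)
cv2.imwrite("pics/z0.png",np.hstack([f(a),f(b)]))
P=ctrl.camera_params("top");S=ctrl.camera_params("scene")
print(proj(P,[[.602,.181,.006],[.602,.181,.058],[.574,.181,.044],[.63,.181,.044]]),proj(S,[[.602,.181,.006],[.602,.181,.058],[.574,.181,.044],[.63,.181,.044]]))
E
```

```text
[[206.053  215.799 ]
 [203.9362 213.8164]
 [204.1995 222.5554]
 [204.843  206.2142]] [[329.4264 198.869 ]
 [330.0273 184.3362]
 [321.4251 185.1462]
 [338.4389 191.5285]]
```

View pics/z0.png

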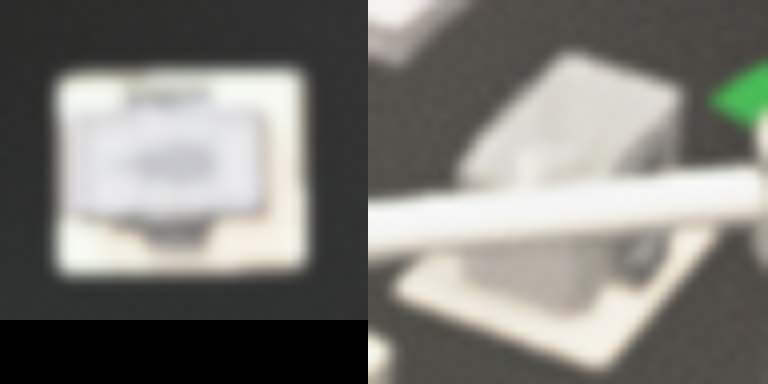

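```bash
python3 - <<'E'
from h import *
P=ctrl.camera_params("top");S=ctrl.camera_params("scene")
t=np.load("top0.npz")["p"].astype(np.uint8)
g=cv2.GaussianBlur(t,(0,0),.7).min(2).astype(float)
def cross(line,x0):  # half-max crossing
    th=(line.min()+line.max())/2; i=np.where((line[:-1]-th)*(line[1:]-th)<0)[0]
    return [x0+k+(th-line[k])/(line[k+1]-line[k]) for k in i]
top=[];bot=[];L=[];Rr=[]
for c in range(194,220,1):
    r=cross(g[198:210,c],198); 
    if r: top.append((c,r[0]))
    r=cross(g[224:238,c],224)
    if r: bot.append((c,r[-1]))
for r in range(207,228):
    x=cross(g[r,184:197],184); 
    if x: L.append((x[0],r))
    x=cross(g[r,216:230],216)
    if x: Rr.append((x[-1],r))
for n,e in(("top",top),("bot",bot),("L",L),("R",Rr)):
    W=ray(P,e,.006)[:,:2]*1000
    v=cv2.fitLine(W.astype(np.float32),cv2.DIST_HUBER,0,.01,.01).ravel(); print(n,v, W.mean(0), np.std(W,0))
k=lambda x,y,ox=184,oy=196:((x+.5)/8-.5+ox,(y+.5)/8-.5+oy)
print("covertop corners",ray(P,[k(70,112),k(266,110),k(266,212),k(70,215)],.058))
print("scene top corners",ray(S,[k(x-368,y,304,168) for x,y in((570,50),(684,95),(460,170))],.058))
print("scene plate corners",ray(S,[k(x-368,y,304,168) for x,y in((393,288),(600,370),(716,228))],.006))
print("top plate corners",ray(P,[k(58,70),k(303,70),k(307,270),k(57,275)],.006))
E
```

```text
top [  0.0462  -0.9989 641.7158 188.6801] [642.2325 181.0005] [ 1.2288 26.2007]
bot [  0.0365  -0.9993 553.2767 183.492 ] [553.4936 179.3339] [ 1.372  24.9886]
L [  0.9993   0.0366 599.9588 234.545 ] [597.1804 234.1636] [22.726   1.0905]
R [  0.9975   0.0702 604.1365 127.0826] [598.8827 126.6808] [21.2212  1.5144]
covertop corners [[0.6157 0.2208 0.058 ]
 [0.6181 0.1382 0.058 ]
 [0.5749 0.1367 0.058 ]
 [0.5721 0.2189 0.058 ]]
scene top corners [[0.5729 0.2237 0.058 ]
 [0.6213 0.2217 0.058 ]
 [0.5776 0.1401 0.058 ]]
scene plate corners [[0.5586 0.127  0.006 ]
 [0.6438 0.1272 0.006 ]
 [0.6383 0.2203 0.006 ]]
top plate corners [[0.6414 0.2359 0.006 ]
 [0.6435 0.1288 0.006 ]
 [0.5558 0.1241 0.006 ]
 [0.5515 0.2324 0.006 ]]
```

Emit:
servo_tool:
  increments: "0 0 0 0.178 1; 0 0 0 0.178 1; 0 0 0 0.178 1; 0 0 0 0.178 1; 0 0 0 0.178 1; 0 0 0 0.178 1; 0 0 0 0 1"

```text
time_s: 0.98
eef_pos: [0.2545, 0.5153, 0.2478]
eef_rot: [0.0, 1.0, 0.023, -0.0]
wrist_force: [-0.0, -0.1, 0.9]
opening: 1.0
```

```bash
cat > go.py <<'E'
from h import *
import sys
def go(x,y,z,ang=None):
    o=ctrl.get_obs(); M=rot(o["eef_rot"]); d=np.array([x,y,z])-o["eef_pos"]
    print("t",o["time_s"],"pos",o["eef_pos"],"xang",np.arctan2(M[1,0],M[0,0]),"tilt",M[:,2],"open",o["opening"],"F",o["wrist_force"],"shift cm",M.T@d*100)
go(*map(float,sys.argv[1:4]))
E
python3 go.py .598 .1805 .16
```

```text
t 0.975 pos [0.2545 0.5153 0.2478] xang 0.045568087102440806 tilt [-0.0006 -0.0007 -1.    ] open 1.0001998929548532 F [-0.0487 -0.0742  0.9108] shift cm [32.7978 35.0079  8.7867]
```

Emit:
servo_tool:
  increments: "4 4.2 1 0 1; 4 4.2 1 0 1; 4 4.2 1 0 1; 4 4.2 1 0 1; 4 4.2 1 0 1; 4 4.2 1 0 1; 4 4.2 1 0 1; 4 4.2 1 0 1; 0.8 1.4 0.8 0 1; 0 0 0 0 1"

```text
time_s: 2.22
eef_pos: [0.5971, 0.1795, 0.159]
eef_rot: [-0.0, 1.0, 0.022, -0.001]
wrist_force: [-1.2, 0.0, -0.1]
opening: 1.003
```

```bash
python3 go.py .598 .1805 .049; python3 - <<'E'
from h import *
s,d=ctrl.camera("scene"); t,_=ctrl.camera("top")
a=cv2.resize(s[110:230,260:400,::-1],None,fx=5,fy=5,interpolation=cv2.INTER_CUBIC); cv2.imwrite("pics/s1.png",a)
E
```

```text
t 2.225 pos [0.5971 0.1795 0.159 ] xang 0.044256451667479164 tilt [-0.0028 -0.     -1.    ] open 1.0026098328047388 F [-1.2389  0.0342 -0.0785] shift cm [ 0.1268 -0.0953 10.9967]
```

View pics/s1.png

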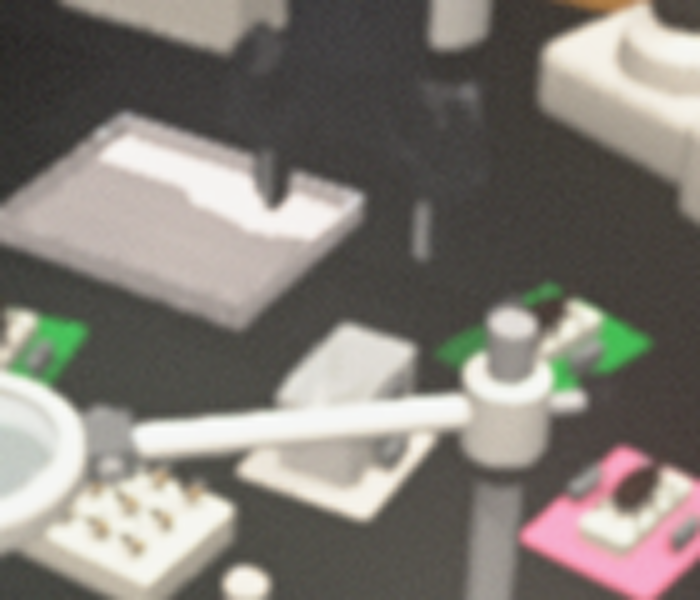

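The picture shows both fingers hanging either side of the box, at about zoom (270,190) and (422,230). I'll descend.

Emit:
servo_tool:
  increments: "0.1 -0.1 2.5 0 1; 0 0 2.5 0 1; 0 0 2.5 0 1; 0 0 2 0 1; 0 0 1.4 0 1; 0 0 0 0 1; 0 0 0 0 1"

```text
time_s: 3.2
eef_pos: [0.5993, 0.1815, 0.0522]
eef_rot: [-0.0, 1.0, 0.022, 0.001]
wrist_force: [-0.4, -0.6, 1.1]
opening: 1.002
```

```bash
python3 go.py .598 .1805 .049; python3 - <<'E'
from h import *
s,d=ctrl.camera("scene"); t,_=ctrl.camera("top")
a=cv2.resize(s[150:230,285:375,::-1],None,fx=5,fy=5,interpolation=cv2.INTER_CUBIC)
b=cv2.resize(t[180:260,170:240,::-1],None,fx=5,fy=5,interpolation=cv2.INTER_CUBIC)
cv2.imwrite("pics/s2.png",np.hstack([a,b]))
E
```

```text
t 3.2 pos [0.5993 0.1815 0.0522] xang 0.04419002918344098 tilt [ 0.0014  0.0001 -1.    ] open 1.0022773198258292 F [-0.4225 -0.5695  1.1426] shift cm [-0.138   0.0976  0.3162]
```

View pics/s2.png

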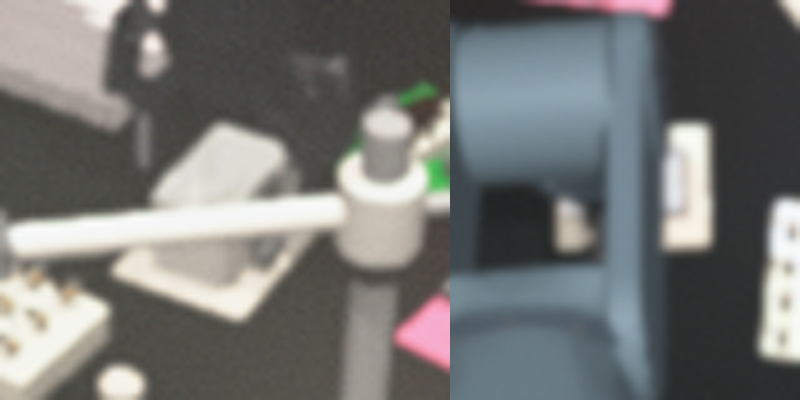

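```bash
python3 - <<'E'
from h import *
S=ctrl.camera_params("scene")
for x in(.555,.643):
  for z in (.035,.048,.08,.1): print(x,z,(proj(S,[[x,.182,z]])[0]-[285,150])*5)
E
```

```text
0.555 0.035 [154.5309 176.8617]
0.555 0.048 [154.9027 158.6709]
0.555 0.08 [155.8245 113.07  ]
0.555 0.1 [156.4054  83.963 ]
0.643 0.035 [287.4339 227.0165]
0.643 0.048 [288.5496 208.6194]
0.643 0.08 [291.3296 162.4701]
0.643 0.1 [293.0912 132.9899]
```

Emit:
servo_tool:
  increments: "-0.1 0.1 0.5 0 1; 0 0 0 0 1; 0 0 0 0 0.75; 0 0 0 0 0.65; 0 0 0 0 0.55; 0 0 0 0 0.5; 0 0 0 0 0.45; 0 0 0 0 0.4; 0 0 0 0 0.3; 0 0 0 0 0.3"

```text
time_s: 4.55
eef_pos: [0.5976, 0.1803, 0.0476]
eef_rot: [0.0, 1.0, 0.022, -0.0]
wrist_force: [-5.7, -1.2, 9.7]
opening: 0.517
```

```bash
python3 go.py .598 .1805 .046
```

```text
t 4.55 pos [0.5976 0.1803 0.0476] xang 0.04422465189761196 tilt [-0.0004 -0.0002 -1.    ] open 0.5173405206746522 F [-5.661  -1.2042  9.6625] shift cm [ 0.0377 -0.0154  0.155 ]
```

Emit:
servo_tool:
  increments: "0 0 0 0 0; 0 0 0 0 0; 0 0 -0.3 0 0; 0 0 -0.3 0 0; 0 0 -0.4 0 0; 0 0 -0.5 0 0"

```text
time_s: 5.3
eef_pos: [0.5976, 0.1803, 0.0614]
eef_rot: [0.0, 1.0, 0.022, -0.0]
wrist_force: [0.2, 0.5, -0.6]
opening: 0.514
```

```bash
python3 go.py .598 .1805 .16; python3 - <<'E'
from h import *
s,d=ctrl.camera("scene")
a=cv2.resize(s[140:230,275:375,::-1],None,fx=6,fy=6,interpolation=cv2.INTER_CUBIC)
cv2.imwrite("pics/s3.png",a)
E
```

```text
t 5.3 pos [0.5976 0.1803 0.0614] xang 0.043981583299775716 tilt [-0.0003 -0.     -1.    ] open 0.5137647754807791 F [ 0.173   0.4875 -0.5628] shift cm [ 0.0358 -0.019  -9.8641]
```

View pics/s3.png

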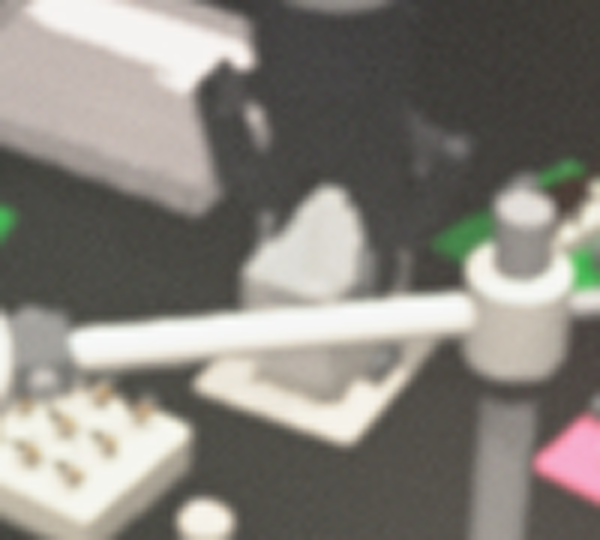

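The cover seems to be rising: its lower edge at about (310,390) now sits higher on the plate. I'll keep lifting straight up.

Emit:
servo_tool:
  increments: "0 0 -1.5 0 0; 0 0 -2 0 0; 0 0 -2 0 0; 0 0 -2.5 0 0; 0 0 -2.5 0 0; 0 0 0 0 0"

```text
time_s: 6.1
eef_pos: [0.5997, 0.1806, 0.1701]
eef_rot: [-0.0, 1.0, 0.022, 0.003]
wrist_force: [0.8, -0.2, -1.2]
opening: 0.516
```

```bash
python3 go.py .387 .3265 .16; python3 - <<'E'
from h import *
s,d=ctrl.camera("scene")
a=cv2.resize(s[120:230,255:375,::-1],None,fx=5,fy=5,interpolation=cv2.INTER_CUBIC)
cv2.imwrite("pics/s4.png",a)
E
```

```text
t 6.1 pos [0.5997 0.1806 0.1701] xang 0.044090266588562355 tilt [ 0.0065  0.0007 -1.    ] open 0.5157682844287086 F [ 0.8197 -0.1713 -1.2061] shift cm [-20.616  -15.5135   0.8865]
```

View pics/s4.png

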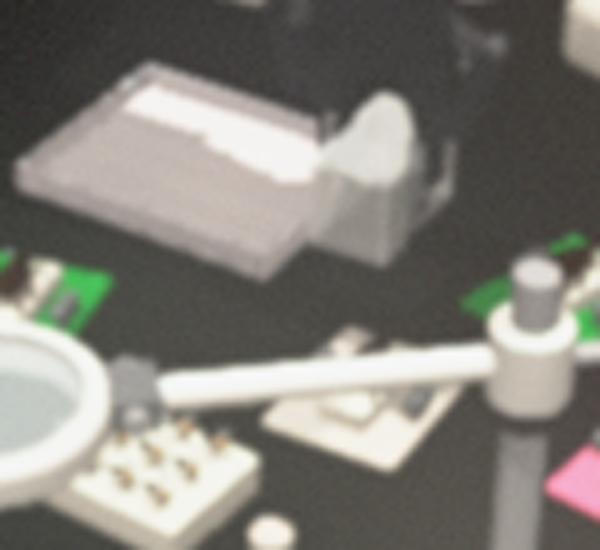

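The cover is off at about (370,190), hanging level, and the beetle's foam strip is uncovered. I'll carry the cover to the tray.

Emit:
servo_tool:
  increments: "-2 -1.5 0 0 0; -3.5 -2.6 0 0 0; -4 -3 0 0 0; -4 -3 0 0 0; -3.5 -2.6 0 0 0; -2.4 -1.8 0 0 0; -1.2 -1 0 0 0; 0 0 0 0 0; 0 0 0 0 0"

```text
time_s: 7.28
eef_pos: [0.386, 0.3257, 0.1662]
eef_rot: [0.0, 1.0, 0.022, 0.0]
wrist_force: [0.3, 0.3, -0.5]
opening: 0.518
```

```bash
python3 go.py .387 .3265 .0445; python3 - <<'E'
from h import *
s,d=ctrl.camera("scene");t,_=ctrl.camera("top")
a=cv2.resize(s[100:200,245:345,::-1],None,fx=4,fy=4,interpolation=cv2.INTER_CUBIC)
b=cv2.resize(t[230:330,120:220,::-1],None,fx=4,fy=4,interpolation=cv2.INTER_CUBIC)
cv2.imwrite("pics/s5.png",np.hstack([a,b]))
E
```

```text
t 7.275 pos [0.386  0.3257 0.1662] xang 0.043400872498108256 tilt [ 0.0003 -0.0003 -1.    ] open 0.5175404447861041 F [ 0.2784  0.2777 -0.5468] shift cm [ 0.1014 -0.0834 12.1666]
```

View pics/s5.png

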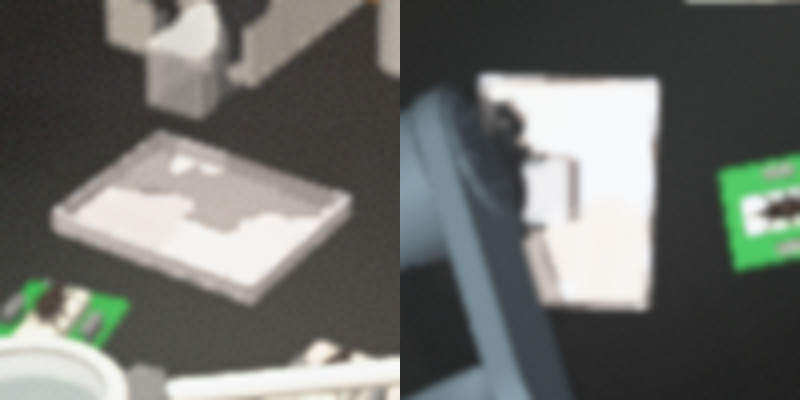

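The cover is above the tray's middle in both views: at (190,80) in the left half, and (550,190) in the right half. I'll lower it.

Emit:
servo_tool:
  increments: "0 0 2 0 0; 0 0 3 0 0; 0 0 3 0 0; 0 0 1.5 0 0; 0 0 0.9 0 0; 0 0 0.7 0 0; 0 0 0.3 0 0; 0 0 0.2 0 0; 0 0 0.2 0 0; 0 0 0 0 0"

```text
time_s: 8.62
eef_pos: [0.3851, 0.3262, 0.0484]
eef_rot: [-0.0, 1.0, 0.022, 0.0]
wrist_force: [-0.6, 1.0, -1.6]
opening: 0.516
```

```bash
python3 go.py .386 .3257 .0445
```

```text
t 8.625 pos [0.3851 0.3262 0.0484] xang 0.044100963738127816 tilt [ 0.0002  0.0001 -1.    ] open 0.5161351977041466 F [-0.5502  0.9773 -1.5956] shift cm [0.0846 0.0507 0.3887]
```

Emit:
servo_tool:
  increments: "0 0 0.1 0 0; 0 0 0.1 0 0; 0 0 0.05 0 0; 0 0 0 0 0"

```text
time_s: 9.12
eef_pos: [0.385, 0.3261, 0.0457]
eef_rot: [0.0, 1.0, 0.022, -0.0]
wrist_force: [-1.0, -0.6, -0.4]
opening: 0.515
```

Emit:
servo_tool:
  increments: "0 0 0.1 0 0; 0 0 0 0 0"

```text
time_s: 9.38
eef_pos: [0.385, 0.3261, 0.0447]
eef_rot: [0.0, 1.0, 0.022, -0.0]
wrist_force: [0.6, 0.5, -1.3]
opening: 0.514
```

Emit:
servo_tool:
  increments: "0 0 0.05 0 0; 0 0 0 0 0"

```text
time_s: 9.62
eef_pos: [0.3851, 0.3261, 0.0446]
eef_rot: [0.0, 1.0, 0.022, -0.0]
wrist_force: [-1.8, -1.3, 4.8]
opening: 0.519
```

Emit:
servo_tool:
  increments: "0 0 0.05 0 0; 0 0 0 0 0"

```text
time_s: 9.88
eef_pos: [0.3851, 0.3261, 0.0445]
eef_rot: [0.0, 1.0, 0.022, -0.0]
wrist_force: [-4.0, -2.6, 10.1]
opening: 0.511
```

Contact came at 0.0446, as predicted. I'll ease off and open slowly.

Emit:
servo_tool:
  increments: "0 0 -0.08 0 0; 0 0 0 0 0.55; 0 0 0 0 0.6; 0 0 0 0 0.65; 0 0 0 0 0.7; 0 0 0 0 0.8; 0 0 0 0 0.9; 0 0 0 0 1; 0 0 0 0 1"

```text
time_s: 11.0
eef_pos: [0.3851, 0.3261, 0.0446]
eef_rot: [0.0, 1.0, 0.022, -0.0]
wrist_force: [0.3, 0.1, 0.2]
opening: 1.002
```

Emit:
servo_tool:
  increments: "0 0 -0.5 0 1; 0 0 -1 0 1; 0 0 -2 0 1; 0 0 -4 0 1; 0 0 -5 0 1; 0 0 -5 0 1; 0 0 -5 0 1; 0 0 0 0 1"

```text
time_s: 12.0
eef_pos: [0.3873, 0.3274, 0.2754]
eef_rot: [-0.002, 1.0, 0.022, 0.005]
wrist_force: [-0.6, -0.4, -0.1]
opening: 0.996
```

```bash
python3 go.py .45 -.1 .3; python3 - <<'E'
from h import *
s,d=ctrl.camera("scene")
a=cv2.resize(s[100:220,235:375,::-1],None,fx=5,fy=5,interpolation=cv2.INTER_CUBIC)
cv2.imwrite("pics/s6.png",a)
E
```

```text
t 12.0 pos [0.3873 0.3274 0.2754] xang 0.04416024074523731 tilt [ 0.0093  0.0047 -0.9999] open 0.9957545434131034 F [-0.5884 -0.3515 -0.1274] shift cm [ 4.3963 42.9596 -2.6012]
```

View pics/s6.png

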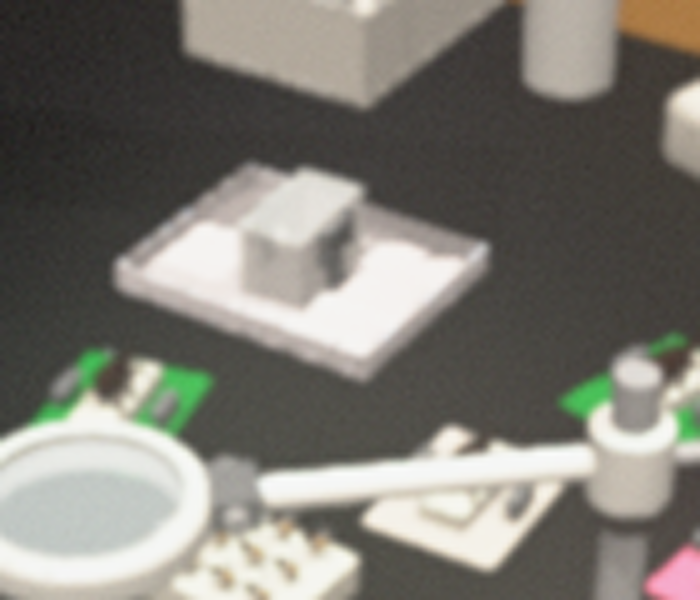

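The cover stands flat and upright in the tray, at about (300,240), and the beetle is uncovered. Now I'll refine the magnifier measurements while turning the wrist.

Emit:
servo_tool:
  increments: "0 0 -1 0.179 1; 0 0 -1 0.179 1; 0 0 0 0.179 1; 0 0 0 0.179 1; 0 0 0 0.179 1; 0 0 0 0 1"

```text
time_s: 12.8
eef_pos: [0.3844, 0.3257, 0.2883]
eef_rot: [0.001, 0.911, -0.412, -0.001]
wrist_force: [0.2, -0.1, 0.1]
opening: 1.001
```

```bash
python3 go.py .526 -.215 .295; python3 - <<'E'
from h import *
print(ctrl.get_obs()["q"])
P=ctrl.camera_params("top");S=ctrl.camera_params("scene")
s,d=ctrl.camera("scene");t,dt=ctrl.camera("top"); np.savez("1.npz",s=s,t=t)
a=cv2.resize(s[165:215,200:270,::-1],None,fx=5,fy=5,interpolation=cv2.INTER_CUBIC)
b=cv2.resize(t[130:250,230:345,::-1],None,fx=4,fy=4,interpolation=cv2.INTER_CUBIC)
a=cv2.resize(s[170:225,200:300,::-1],None,fx=3.3,fy=3.3,interpolation=cv2.INTER_CUBIC)
c=cv2.resize(s[165:290,315:400,::-1],None,fx=3,fy=2.3,interpolation=cv2.INTER_CUBIC)
H=480
f=lambda i:cv2.copyMakeBorder(i,0,H-i.shape[0],0,330-i.shape[1],0)
cv2.imwrite("pics/m1.png",np.hstack([b,cv2.resize(np.vstack([f(a)[:190],f(c)[:290]]),(330,480))]))
E
```

```text
t 12.8 pos [0.3844 0.3257 0.2883] xang -0.8494605612395655 tilt [-0.0023 -0.0012 -1.    ] open 1.0008750411597909 F [ 0.1959 -0.1266  0.0904] shift cm [49.9553 25.0787 -0.645 ]
[ 0.467  -0.0121  1.7328  0.      1.4234  1.3164]
```

View pics/m1.png

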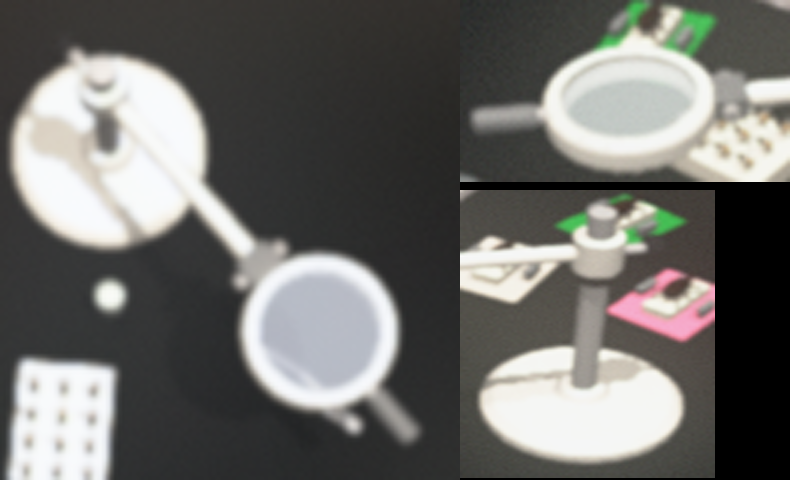

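```bash
python3 - <<'E'
from h import *
P=ctrl.camera_params("top");S=ctrl.camera_params("scene")
k=lambda x,y:((x+.5)/4-.5+230,(y+.5)/4-.5+130)
print("top: ring",ray(P,[k(320,330)],.220),"knob",ray(P,[k(100,72)],.262),"base",ray(P,[k(109,151)],.006),"bar",ray(P,[k(392,413),k(414,438)],.214))
# scene zoom: right half x off 460, scale 3.3
k2=lambda x,y:((x-460+.5)/3.3-.5+200,(y+.5)/3.3-.5+170)
k3=lambda x,y:((x-460+.5)/3-.5+315,(y-190+.5)/2.3-.5+165)
print("scene: ring",ray(S,[k2(630,98)],.22),"bar",ray(S,[k2(508,118),k2(472,120)],.214),"knob",ray(S,[k3(603,212)],.262),"base",ray(S,[k3(583,405)],.006))
B=ray(S,[(0,0)],0)
s=np.load("1.npz")["s"]
cv2.imwrite("pics/b1.png",cv2.resize(s[165:225,300:360,::-1],None,fx=9,fy=9,interpolation=cv2.INTER_CUBIC))
E
```

```text
top: ring [[ 0.592  -0.1593  0.22  ]] knob [[0.7759 0.009  0.262 ]] base [[0.7783 0.008  0.006 ]] bar [[ 0.5311 -0.2144  0.214 ]
 [ 0.5126 -0.2309  0.214 ]]
scene: ring [[ 0.5907 -0.1562  0.22  ]] bar [[ 0.5297 -0.2125  0.214 ]
 [ 0.5105 -0.2274  0.214 ]] knob [[0.7784 0.0086 0.262 ]] base [[0.7816 0.0065 0.006 ]]
```

View pics/b1.png

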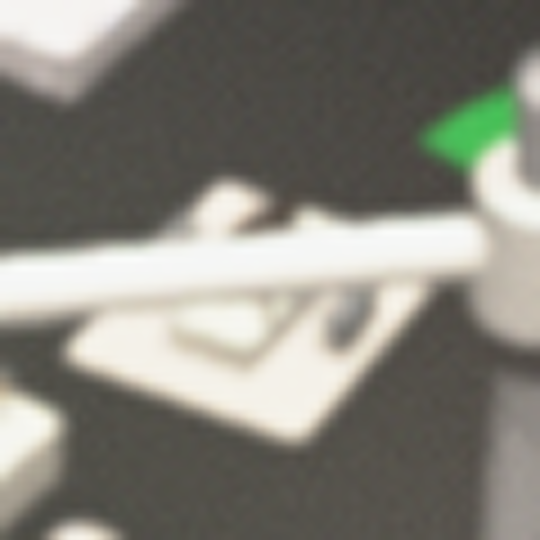

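Hinge, lens and bar end fit the given sizes: 250 mm and 356 mm from the hinge, at 41.66°. I'll move above the handle, which is at (0.5285, -0.214).

Emit:
servo_tool:
  increments: "3 1.5 0 0 1; 5 2.5 -0.3 0 1; 5 2.5 0 0 1; 5 2.5 0 0 1; 5 2.5 0 0 1; 5 2.5 0 0 1; 5 2.5 0 0 1; 5 2.5 0 0 1; 5 2.5 0 0 1; 4 2 0 0 1"

```text
time_s: 14.15
eef_pos: [0.5183, -0.1844, 0.2922]
eef_rot: [-0.0, 0.911, -0.412, -0.0]
wrist_force: [0.6, 1.0, -0.3]
opening: 0.996
```

Emit:
servo_tool:
  increments: "2.5 1.3 0 0 1; 0.5 0 0 0 0.8; 0 0 0 0 0.7; 0 0 0 0 0.7"

```text
time_s: 14.65
eef_pos: [0.5281, -0.2121, 0.2926]
eef_rot: [-0.0, 0.911, -0.412, -0.0]
wrist_force: [-0.4, -0.1, 0.0]
opening: 0.699
```

```bash
python3 go.py .5285 -.214 .213; python3 - <<'E'
from h import *
s,d=ctrl.camera("scene")
cv2.imwrite("pics/m2.png",cv2.resize(s[130:240,170:310,::-1],None,fx=5,fy=5,interpolation=cv2.INTER_CUBIC))
E
```

```text
t 14.65 pos [ 0.5281 -0.2121  0.2926] xang -0.8490613776100789 tilt [-0.0002  0.0004 -1.    ] open 0.699006792957987 F [-0.4324 -0.1457  0.0049] shift cm [0.1699 0.1009 7.9574]
```

View pics/m2.png

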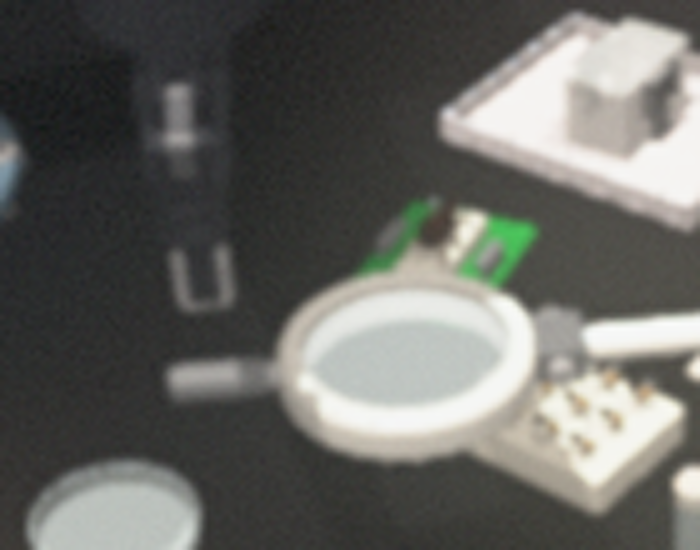

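The gripper hangs over the bar: fingers at about (200,280), bar at (225,378). I'll go down and pinch.

Emit:
servo_tool:
  increments: "0.17 0.1 2 0 0.7; 0 0 2.5 0 0.7; 0 0 2 0 0.7; 0 0 1.4 0 0.7; 0 0 0 0 0.7; 0 0 0 0 0.7"

```text
time_s: 15.45
eef_pos: [0.5291, -0.2154, 0.2146]
eef_rot: [0.0, 0.911, -0.413, 0.001]
wrist_force: [-0.2, -0.3, 0.9]
opening: 0.698
```

Emit:
servo_tool:
  increments: "0 0 0 0 0.5; 0 0 0 0 0.4; 0 0 0 0 0.3; 0 0 0 0 0.25; 0 0 0 0 0.2; 0 0 0 0 0.15; 0 0 0 0 0.1; 0 0 0 0 0.1"

```text
time_s: 16.45
eef_pos: [0.5286, -0.2153, 0.2138]
eef_rot: [0.0, 0.911, -0.413, 0.0]
wrist_force: [-1.3, 1.3, 3.1]
opening: 0.18
```

```bash
python3 go.py .5285 -.214 .213; python3 - <<'E'
from h import *
s,d=ctrl.camera("scene")
cv2.imwrite("pics/m3.png",cv2.resize(s[130:240,170:310,::-1],None,fx=5,fy=5,interpolation=cv2.INTER_CUBIC))
E
```

```text
t 16.45 pos [ 0.5286 -0.2153  0.2138] xang -0.8508206046364424 tilt [ 0.     -0.0001 -1.    ] open 0.17967485498725705 F [-1.3299  1.277   3.0701] shift cm [-0.1049 -0.0769  0.0828]
```

View pics/m3.png

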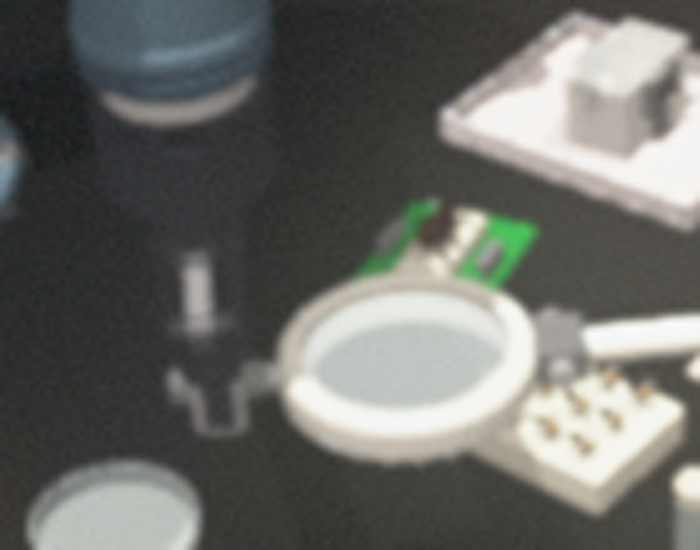

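Gripped. Swinging clockwise along the arc (r = 0.334).

Emit:
servo_tool:
  increments: "-1 -0.01 0 0.03 0.1; -2 -0.06 0 0.06 0.1; -2 -0.06 0 0.06 0.1; -2 -0.06 0 0.06 0.1; -2 -0.06 0 0.06 0.1; -2 -0.06 0 0.06 0.1; 0 0 0 0 0.1"

```text
time_s: 17.38
eef_pos: [0.4686, -0.1214, 0.2137]
eef_rot: [0.001, 0.83, -0.557, -0.001]
wrist_force: [-9.2, -2.3, 7.1]
opening: 0.178
```

```bash
cat > arc.py <<'E'
from h import *
o=ctrl.get_obs(); e=o["eef_pos"]-np.array([.778,.008,0]); M=rot(o["eef_rot"])
print(o["time_s"],"r",np.hypot(*e[:2]),"boom dir",np.arctan2(-e[1],-e[0])*1 ,"x perp err",np.arctan2(M[1,0],M[0,0])+np.pi/2-np.arctan2(-e[1],-e[0]),"F tool",M.T@o["wrist_force"],o["eef_pos"],o["opening"],"q6",o["q"][5])
E
python3 arc.py
```

```text
17.375 r 0.33535910921463247 boom dir 0.39598738180447124 x perp err -0.007045498049052634 F tool [-1.3755  9.4119 -7.0366] [ 0.4686 -0.1214  0.2137] 0.17800027519537415 q6 0.6850624013529517
```

Emit:
servo_tool:
  increments: "-2 -0.04 0 0.06 0.1; -2 -0.04 0 0.06 0.1; -2 -0.05 0 0.06 0.1; -2 -0.05 0 0.06 0.1; -2 -0.05 0 0.06 0.1; -2 -0.06 0 0.06 0.1; -2 -0.06 0 0.06 0.1; -2 -0.06 0 0.06 0.1; -2 -0.06 0 0.06 0.1; 0 0 0 0 0.1"

```text
time_s: 18.62
eef_pos: [0.4453, 0.0566, 0.2136]
eef_rot: [-0.002, -0.652, 0.758, 0.003]
wrist_force: [-18.0, 3.6, 18.1]
opening: 0.174
```

```bash
python3 arc.py
```

```text
18.625 r 0.3361850717120288 boom dir -0.14499623634824102 x perp err -0.004957053735675648 F tool [ -0.9225  18.4824 -17.907 ] [0.4453 0.0566 0.2136] 0.17358118106950987 q6 1.580658336424269
```

Emit:
servo_tool:
  increments: "0 0.1 -0.1 0 0.1; 0 0 0 0 0.1"

```text
time_s: 18.88
eef_pos: [0.4451, 0.0556, 0.2137]
eef_rot: [-0.002, -0.652, 0.758, 0.002]
wrist_force: [-9.6, 2.8, 4.6]
opening: 0.179
```

```bash
python3 arc.py
```

```text
18.875 r 0.3362483362799664 boom dir -0.1421477590380888 x perp err -0.008505885771375399 F tool [-1.3596  9.9739 -4.5229] [0.4451 0.0556 0.2137] 0.17893080068755993 q6 1.5792750806133509
```

Emit:
servo_tool:
  increments: "-2 0.02 -0.03 0.06 0.1; -2 -0.02 0 0.06 0.1; -2 -0.05 0 0.06 0.1; -2 -0.05 0 0.06 0.1; -2 -0.05 0 0.06 0.1; -2 -0.05 0 0.06 0.1; -2 -0.05 0 0.06 0.1; -2 -0.05 0 0.06 0.1; 0 0 0 0 0.1; 0 0 0 0 0.1"

```text
time_s: 20.12
eef_pos: [0.504, 0.2035, 0.2138]
eef_rot: [-0.002, -0.453, 0.891, 0.002]
wrist_force: [-5.4, 6.1, 2.0]
opening: 0.177
```

```bash
python3 arc.py
```

```text
20.125 r 0.33659120811356136 boom dir -0.619628813454124 x perp err -0.01063431427452477 F tool [-1.7101  7.9688 -1.9431] [0.504  0.2035 0.2138] 0.1766076024219004 q6 2.3633761229660584
```

Emit:
servo_tool:
  increments: "-1.6 0 0 0.05 0.1; -1.6 -0.04 0 0.05 0.1; -1.2 -0.04 0 0.035 0.1; -0.4 0 0 0.01 0.1; 0 0 0 0 0.1; 0 0 0 0 0.1"

```text
time_s: 20.88
eef_pos: [0.5346, 0.2406, 0.2138]
eef_rot: [-0.002, -0.387, 0.922, 0.002]
wrist_force: [-7.1, 7.8, -0.1]
opening: 0.175
```

```bash
python3 arc.py;  python3 - <<'E'
from h import *
s,d=ctrl.camera("scene");t,_=ctrl.camera("top"); np.savez("2.npz",s=s,t=t)
cv2.imwrite("pics/m4.png",np.hstack([cv2.resize(s[120:240,260:400,::-1],(560,480),interpolation=cv2.INTER_CUBIC),cv2.resize(t[150:250,180:230,::-1],(240,480),interpolation=cv2.INTER_CUBIC)]))
E
```

```text
20.875 r 0.3366311351675027 boom dir -0.7626164214126273 x perp err -0.012512167348842973 F tool [-0.5645 10.5234  0.1456] [0.5346 0.2406 0.2138] 0.1753231510142936 q6 2.5629295637165277
```

View pics/m4.png

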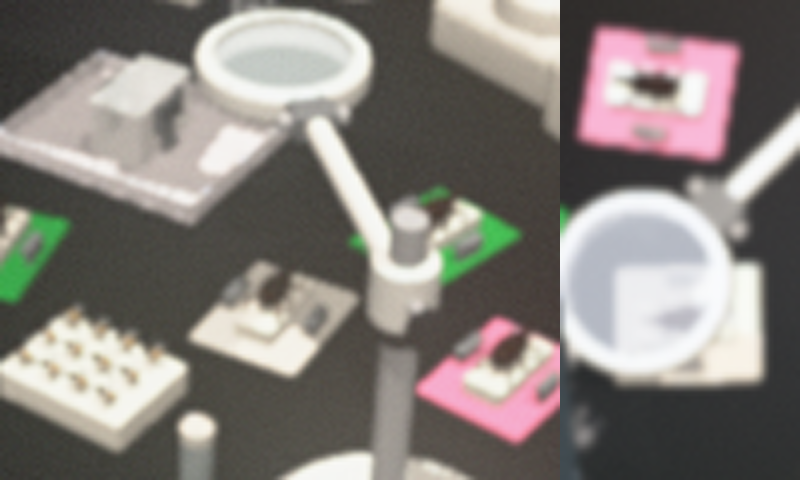

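The lens is now over the box area: in the scene view the ring centre is at (283,65), and the beetle is clear at (272,288). I'll release and back off.

Emit:
servo_tool:
  increments: "0 0.08 0 0 0.1; 0 0 0 0 0.2; 0 0 0 0 0.3; 0 0 0 0 0.4; 0 0 0 0 0.5; 0 0 0 0 0.6; 0 0 0 0 0.6"

```text
time_s: 21.85
eef_pos: [0.5369, 0.2387, 0.2149]
eef_rot: [0.0, -0.387, 0.922, -0.0]
wrist_force: [0.4, -0.1, 0.4]
opening: 0.599
```

Emit:
servo_tool:
  increments: "0 0 -1 0 0.6; 0 0 -2 0 0.6; 0 0 -3 0 0.6; 0 0 -3 0 0.6; 0 0 0 0 0.6"

```text
time_s: 22.48
eef_pos: [0.5384, 0.2391, 0.3087]
eef_rot: [0.003, -0.387, 0.922, -0.001]
wrist_force: [-0.1, 0.2, 1.0]
opening: 0.598
```

Emit:
servo_tool:
  increments: "0 3 0 0 0.6; 0 5 0 0 0.6; 0 5 0 0 0.6; 0 5 0 0 0.6; 0 3 0 0 0.6; 0 0 0 0 0.6"

```text
time_s: 23.22
eef_pos: [0.385, 0.3867, 0.3041]
eef_rot: [-0.001, -0.389, 0.921, 0.0]
wrist_force: [0.4, -0.4, 0.7]
opening: 0.597
```

```bash
python3 arc.py;  python3 - <<'E'
from h import *
s,d=ctrl.camera("scene");t,_=ctrl.camera("top"); np.savez("3.npz",s=s,t=t)
cv2.imwrite("pics/f_s.png",cv2.resize(s[110:220,280:380,::-1],(700,600*110//120),interpolation=cv2.INTER_CUBIC))
cv2.imwrite("pics/f_t.png",cv2.resize(t[140:250,165:285,::-1],(720,660),interpolation=cv2.INTER_CUBIC)[:600])
cv2.imwrite("pics/f_s.png",cv2.resize(s[110:210,280:380,::-1],(600,600),interpolation=cv2.INTER_CUBIC))
cv2.imwrite("pics/f_t.png",cv2.resize(t[140:240,165:285,::-1],(720,600),interpolation=cv2.INTER_CUBIC))
E
```

```text
23.225 r 0.5458064013746313 boom dir -0.7668839364810922 x perp err -0.004930821149940368 F tool [-0.016  -0.5746 -0.7099] [0.385  0.3867 0.3041] 0.5967017878980403 q6 2.9125389015826357
```

View pics/f_s.png

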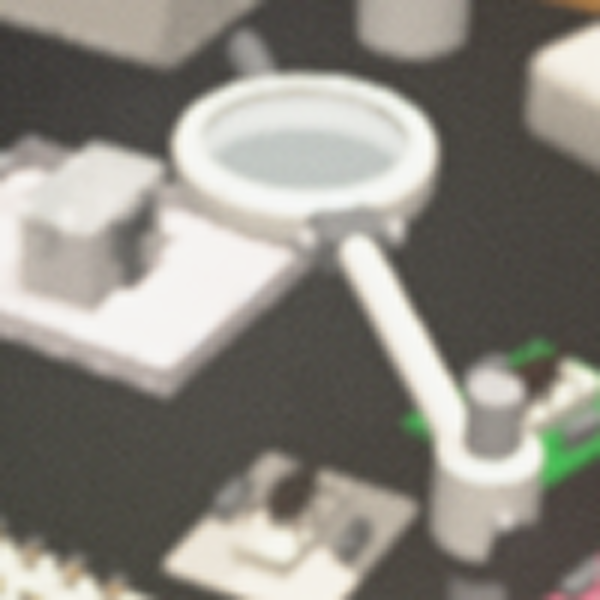

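View pics/f_t.png

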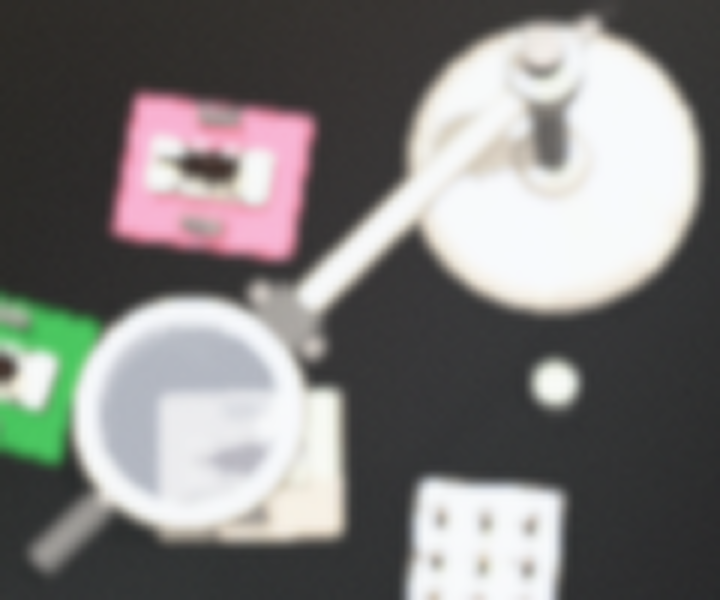

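```bash
python3 - <<'E'
from h import *
P=ctrl.camera_params("top");S=ctrl.camera_params("scene"); z=np.load("3.npz"); s=z["s"];t=z["t"]
k=lambda x,y,ox,oy:((x+.5)/6-.5+ox,(y+.5)/6-.5+oy)
print("lens top",ray(P,[k(191,411,165,140)],.220),"scene",ray(S,[k(305,157,280,110)],.214))
print("bar end top",ray(P,[k(43,560,165,140)],.214),"beetle top",ray(P,[k(245,458,165,140)],.031),"scene",ray(S,[k(293,495,280,110)],.031))
# plate corners (scene) 
print(ray(S,[k(272,452,280,110),k(417,505,280,110),k(165,566,280,110)],.006), ray(P,[k(345,390,165,140),k(345,535,165,140)],.006))
# beetle dark mask in scene
g=s.max(2).astype(int); m=np.zeros(g.shape,np.uint8); m[182:202,318:340]=(g[182:202,318:340]<110)*255
n,l,st,c=cv2.connectedComponentsWithStats(m); print(st[1:],c[1:])
for st_,cc in zip(st[1:],c[1:]): 
    if st_[4]>8: print(ray(S,[cc],.031))
# ring ellipse fit, top view outer
g=t.min(2); m=np.zeros(g.shape,np.uint8); m[185:232,175:218]=(g[185:232,175:218]>140)*255
# rays from centre: outer edge half max on left half
c0=np.array(k(191,411,165,140)); E=[]
gf=cv2.GaussianBlur(g.astype(np.float32),(0,0),.6)
for a in np.deg2rad(np.r_[95:128:3,150:300:3]):
    r=np.arange(16,25,.1); xy=c0+np.c_[r*np.cos(a),r*np.sin(a)]
    v=cv2.remap(gf,xy[:,0].astype(np.float32)[None],xy[:,1].astype(np.float32)[None],1)[0]
    i=np.argmin(np.diff(v)); E.append(xy[i])
W=ray(P,E,.220)[:,:2]
A=np.c_[2*W,np.ones(len(W))]; x=np.linalg.lstsq(A,(W**2).sum(1),rcond=None)[0]; print("ring circle",x[:2],"r",np.sqrt(x[2]+x[0]**2+x[1]**2))
E
```

```text
lens top [[0.5976 0.1804 0.22  ]] scene [[0.596  0.1835 0.214 ]]
bar end top [[0.5221 0.2522 0.214 ]] beetle top [[0.5984 0.1796 0.031 ]] scene [[0.5992 0.1785 0.031 ]]
[[0.5562 0.2324 0.006 ]
 [0.6379 0.2332 0.006 ]
 [0.5604 0.1262 0.006 ]] [[0.6426 0.1265 0.006 ]
 [0.5578 0.1237 0.006 ]]
[[318 182  22  14 166]] [[328.7651 186.3012]]
[[0.5859 0.203  0.031 ]]
ring circle [0.5971 0.1819] r 0.05796813288648698
```

Lens at (0.597, 0.182), beetle at (0.5985, 0.180). They agree to about 2–3 mm, which is within measuring error. The fitted ring radius of 58 mm matches, and the gripper is clear. I'll hand in.

```bash
python3 -c "
from h import *
print(ctrl.get_obs()['time_s'],ctrl.hand_in())"
```

```text
the job is handed in; nothing more can be done
23.325 None
```

The beetle is ready for inspection: its cover is in the tray and the magnifier's lens is over it. I handed the job in at 23.3 s, and it reported no verdict.

- **Cover:** I squeezed both catches and lifted the cover straight off. I set it down at the middle of the tray, touching down at about 10 N at most, at the height I had predicted. The later pictures show it upright and flat, with the tip of the gripper well clear.
- **Magnifier:** I pinched the handle and swung the boom about 85° until the lens was over the beetle, then let go and backed away. The sideways force reached about 18 N partway round; I eased it off before continuing.
- **Last check:** The top camera puts the lens at (0.597, 0.182) m and the beetle at (0.598, 0.180) m. The scene camera, read more roughly, puts them at (0.596, 0.1835) and (0.599, 0.1785). The two views therefore differ by a few millimetres (offsets of about 3 and 6 mm).
- **A check that failed:** An automatic colour mask for the beetle in the scene view also caught the background, so I discarded its result.
- **Other items:** I saw nothing else moved, but I did not re-measure every object.

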